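# Put the hand light away in its slide-lid case

## Robot

A 6-joint arm with a two-finger parallel gripper is mounted at the origin on a cart in front of the work surface, level with it; the furniture and walls round the work are solid. World frame = base frame: x ahead of the robot, y to its left, z up, the work surface at z = 0. Lengths are in m, angles in rad, forces in N, time in s.
With the tool pointing down it reaches from about 0.3 to 0.875 m from the base axis. Payload 6.4 kg.
Tool frame: the origin (TCP) lies midway between the tips of the shut fingers; the grasp point (between the pads) lies 19 mm behind it; z points along the fingers, y is the line along which they close (so a half turn about z gives the same grasp; the last joint's range is limited). The gripper opens to 85 mm and grips with 20 to 120 N. Pads are 22 mm wide; open, the fingers measure 114 mm over their backs; the gripper's body (76 mm by 85 mm) begins 54 mm behind the grasp point. The pads swing forward as they close: fully open they stand 13 mm farther back than shut.
Start: joints at [-1.433, 0.181, 1.607, -0, 1.354, -0.206], TCP at [0.194, -0.541, 0.197] pointing down, gripper open.
Joint ranges: [-2.99, 2.99], [-0.89, 2.07], [0.3, 2.58], [-1.14, 4.28], [0, 2.63], [-3.12, 3.12]. Speed limits (rad/s): [2.57, 2.57, 3.01, 3.14, 3.14, 3.14].

## Interface

Orientations are given as a unit quaternion [w, x, y, z].
In Python, from bench import sensors, vision, ctrl gives the robot as it stands.
- The arm moves only by the tool carry_out, never from a script. Its argument "deltas" is text: rows parted by semicolons, each of 7 numbers parted by spaces: the shift along the tool's x, y, z in mm, then the turn, a rotation vector about the tool's x, y, z in rad, then the closure, from 0 (fully open) to 1 (shut). In form: tx ty tz ax ay az claw; .... A call has 1 to 12 rows; each row is the pose to reach, as a shift and turn from the pose commanded when the call began, along the tool's axes at that moment; what a row does not reach only later rows make up. A row lasts 1/8 s, in which the tool goes at most 62.5 mm and 10.7 degrees, less where a joint would pass 70% of its speed; a pose out of reach is approached as far as the arm can. A call with a gripper value outside its range is refused whole. The fingers move at their own pace and stop on an object; the grip force is fixed at half the most. Time passes only in rows, so rows that repeat a pose let the fingers close. It gives the time, the measured TCP pose, the force, the opening and the grip force at its end, in the units of the state.
- sensors.get_obs(): the state, without advancing time (a new reading comes with each control period).
- vision.camera(name): name is "side" or "top" or "wrist"; returns the picture (384x512x3 uint8, blue, green, red); there is no depth.
- vision.camera_model(name): a dict with "K" (3x3 intrinsics, pixels), "extrinsics" (4x4, takes a point from world to camera coordinates); the wrist camera has in their place "hand_eye" (4x4, takes a point from camera to tool coordinates, whose origin is the TCP and whose axes are the flange's). Camera axes: x right, y down, z forward; pixel columns grow to the right and rows downward; lengths in m; the calibration is good to about 2 mm. The wrist camera is an equidistant fisheye: a pixel r from the principal point sees the ray r / f radians off the axis. A picture is of the moment at which its call begins: read the wrist's pose just before it. camera_model takes no time and is no camera call.
- ctrl.hand_in(): hands the job in; it is judged then, once.
The state is a dict: "time_s": time; "q": joint angles; "dq": joint speeds; "joint_efforts": joint torques, N m; "eef_pos": TCP position; "eef_rot": TCP orientation; "wrist_force": force on the tool from outside, world axes, zero at the start; "torque": the same for the moment, N m; "opening": opening from 0.0 (shut) to 1.0 (fully open); "grasp_force": force on a finger pad.
Only numpy, scipy, OpenCV 4.12 (cv2) and the standard library are available. Lean on these libraries where they do the work, as an engineer would, in place of code of your own. Each camera call takes 0.05 s, during which the arm holds its last target. There are 200 camera calls.

## Task

Put the dark grey hand light away: push down the orange release tab on the black case and, in the same motion, slide the cover fully open along its rails, away from the case's yellow end; then lay the light along the saddle in the case with its lens end at the yellow end. Slide the cover fully shut so that the tab clicks back up, and leave the other things on the bench undisturbed.

Things in the scene. Friction and masses are not known exactly. Their poses are not given: they have to be found in the camera images.
- case: Black case fixed to the bench, 145 wide (its x) x 206 long (its y) x 68.5 mm high; end wall at -y marked yellow. Origin: centre of its underside, on the bench; z up. Yaw within 0.25 rad of 0: +y points to the robot's left. Floor 4 mm up; inside 134 mm wide, y -97 to 97. Rail lips over both long sides (60 mm off the middle outward, z 62.5 to 68.5) leave a mouth 120 mm wide.
- saddle (a point): Point (0, -12, 19.5) mm in the case, axes as the case; light_grip lies here or up to 12 mm nearer the yellow end when the light lies well. The V saddle is two pairs of sloping foam pads along x = 0: for the head at y -83 to -49, for the handle at y 30 to 60 mm, rising from 16 to 22 mm off the middle to 25 mm high outside; bare floor between the pairs.
- cover (a joint): Grey sliding cover, 190 x 128 x 4 mm, top at z 62 in the case, in m: 0 shut (every start), grows toward the case's +y, 0.170 fully open (stop): it then overhangs the +y end and the mouth is open from y -97 to 75 mm. Rubs with 1.5 to 3 N, stays where left. Locked at 0 (3 mm play) unless the tab is pressed.
- tab (a joint): Orange release tab in the cover, in m: 0 up (locks a shut cover), grows as pressed straight down, stop at 0.008. Spring 2 N at first, 5.6 N at the stop. Its side teeth leave the notches in the rail lips at 0.0045; once the cover has slid 12 mm the rails hold it down at about 0.0045. With the cover fully home it springs up to 0 if nothing rests on it.
- tab_top (a point): Centre of the tab's top (44 mm along case x, 32 along y); moves with tab and cover, axes as the case; at (0, -72.5, 70) mm in the case when shut and up. Before and behind it along the slide the cover has cross ribs, 70 mm long, tops at z 76 in the case, inner faces 36 mm apart with the tab midway: closed fingertips fit between them and push the cover either way.
- cover_edge (a point): Middle of the top of the cover's trailing edge (nearest the yellow end); moves with the cover, axes as the case.
- light: Loose dark grey hand light, 143 mm long along its y, 0.11 to 0.22 kg. Origin: under mid-length, on the bench at the start; z up. Head with lens (36 wide, 39 mm high) at y -72 to -26; round handle (26 wide, 31 mm high) at y -26 to 72 mm. Starts right of the case, turned up to 1.85 rad left or 2.45 right from its place in the case. Lies rightly when its -y points along the case's -y.
- light_grip (a point): Grip point on the handle's axis, 14 mm from the head, near the centre of mass: (0, -12, 15.5) mm in the light's frame, axes as the light. Grasp across x here.
- light_lens (a point): Centre of the lens face at the head's outer end: (0, -72, 19.5) mm in the light's frame.
- red_driver: Bystander, loose: red-handled screwdriver, 212 mm, lying near the front edge. Leave alone. Origin: centre of its underside.
- oiler: Bystander, loose: small oil bottle with red nozzle, 29 mm wide, 90 mm tall, standing at the left. Leave alone. Origin: centre of its underside.
- red_box: Bystander, loose: closed red plastic box 65x112x58 mm, at the right. Leave alone. Origin: centre of its underside.
- marker: Bystander, loose: black paint marker, 130 mm, near the front edge. Leave alone. Origin: centre of its underside.
Things that resemble listed ones, but are neither listed nor needed, are in the scene too. What is shaped like the light but blue is not meant.

How it is judged:
On the way, in this order (a step that is already met when the one before it is completed fails the run):
1. the cover is slid open along its rails (at least 150 of its 170 mm) (value of joint cover above 0.15 m), for 0.2 s.
2. the light lies in the saddle, lens end at the yellow end, let go (x of light_grip in the frame of case between -0.02 and 0.02 m and z of light_grip in the frame of case below 0.035 m and z of light_lens in the frame of case below 0.042 m and y of light_lens in the frame of case between -0.1 and -0.05 m and angle between the y axis of light and the y axis of case, either way round below 0.2 rad and linear speed of light below 0.02 m/s and contact force between the fingers and light below 0.1 N and value of joint cover above 0.12 m), for 0.2 s.
At the end, for the whole second after the job is handed in: Light at rest along the saddle: grip point within 20 mm of the middle sideways and under 35 mm high, lens centre under 42 mm high and 50 to 100 mm from the case middle towards the yellow end, axes within 0.2 rad; cover shut within 4 mm, tab up within 1.5 mm (x of light_grip in the frame of case between -0.02 and 0.02 m and z of light_grip in the frame of case below 0.035 m and z of light_lens in the frame of case below 0.042 m and y of light_lens in the frame of case between -0.1 and -0.05 m and angle between the y axis of light and the y axis of case, either way round below 0.2 rad and linear speed of light below 0.02 m/s and value of joint cover below 0.004 m and value of joint tab below 0.0015 m); the robot touches nothing.
It fails at once if a bystander is shifted by more than 30 mm (distance of any of red_driver, oiler, red_box, marker from where it was at the start of the episode above 0.03 m).
It also fails if it takes over 64 s, if anything falls off the work surface, if the arm or the gripper's body presses on something with over 40 N, if the wrist force passes 120 N, or if a joint passes its speed limit or range.

## Working session

There is one attempt and no reset: what is moved stays moved. The work goes in short steps, Python scripts to look and compute and a tool call to move; the robot and the scene stay as the last step left them, time stands still between calls to the robot, and variables do not carry over. Pictures are saved under pics/ and viewed, at most 11 in all, crops included, and the job is handed in when it is done.

Besides the shell and the picture viewer there is one more tool, called after "Emit:" in YAML: its name, and indented under it one key for each argument. carry_out: Moves the arm, as the interface text tells. Its arguments: {"type":"object","properties":{"deltas":{"type":"string"}},"required":["deltas"]}

```bash
ls; mkdir -p pics; python3 - <<'E'
from bench import sensors, vision
import cv2, numpy as np
for n in ("top","side"):
    im=vision.camera(n); cv2.imwrite(f"pics/{n}0.png",im)
    m=vision.camera_model(n); print(n,np.round(m["K"],1).tolist(),np.round(m["extrinsics"],3).tolist())
m=vision.camera_model("wrist");print(m)
o=sensors.get_obs();print(o)
a=cv2.imread("pics/top0.png");b=cv2.imread("pics/side0.png")
cv2.imwrite("pics/both0.png",cv2.resize(np.vstack([a,b]),(400,600)))
E
```

```text
pics
top [[483.5, 0.0, 250.3], [0.0, 483.5, 205.0], [0.0, 0.0, 1.0]] [[-0.02, -1.0, -0.011, -0.036], [-0.985, 0.022, -0.171, 0.499], [0.172, 0.008, -0.985, 1.63], [0.0, 0.0, 0.0, 1.0]]
side [[424.8, 0.0, 253.3], [0.0, 424.8, 190.9], [0.0, 0.0, 1.0]] [[-0.832, -0.555, 0.002, 0.353], [-0.256, 0.38, -0.889, 0.214], [0.493, -0.74, -0.458, 1.286], [0.0, 0.0, 0.0, 1.0]]
{'K': array([[297.31863964,   0.        , 251.94846191],
       [  0.        , 297.31863964, 191.80085174],
       [  0.        ,   0.        ,   1.        ]]), 'hand_eye': array([[-7.68365036e-04, -9.62429378e-01, -2.71531033e-01,
         6.90492404e-02],
       [ 9.99999674e-01, -6.72564502e-04, -4.45875188e-04,
         5.92263389e-04],
       [ 2.46501246e-04, -2.71531287e-01,  9.62429581e-01,
        -1.77482971e-01],
       [ 0.00000000e+00,  0.00000000e+00,  0.00000000e+00,
         1.00000000e+00]])}
{'time_s': 0.1, 'q': array([-1.43334545e+00,  1.81469482e-01,  1.60789453e+00, -6.51731782e-06,
        1.35380196e+00, -2.06319647e-01]), 'dq': array([-0.00023538, -0.00175785,  0.0001548 ,  0.00102654, -0.00127784,
       -0.0008848 ]), 'joint_efforts': array([ 3.79309413e-04, -4.45878124e+01, -3.52238381e+01, -2.38722469e-04,
        4.14396840e-03,  2.23024091e-05]), 'eef_pos': array([ 0.19372519, -0.54080531,  0.19597927]), 'eef_rot': array([-7.86301139e-04,  9.85263637e-01,  1.71040773e-01,  2.39029286e-05]), 'wrist_force': array([-1.14728755, -0.49055344, -0.0738415 ]), 'torque': array([-0.0529369 , -0.01962348, -0.0172192 ]), 'grasp_force': 0.0, 'opening': 1.000183279160577}
```

View pics/top0.png

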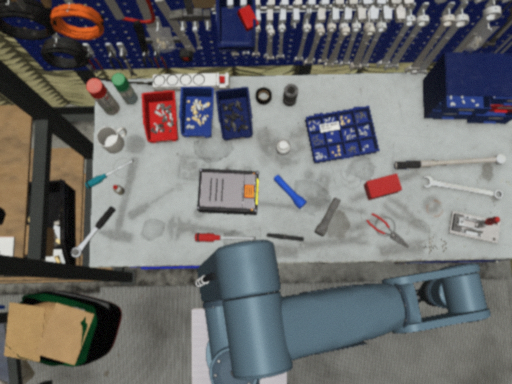

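View pics/side0.png

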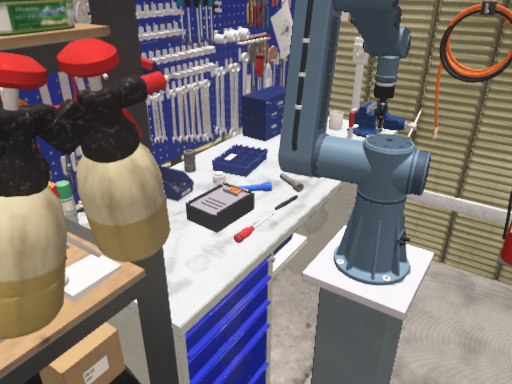

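The top view shows the case at (228,191) with its orange tab at (250,191) and its yellow end on the right, at about (259,191). What could be taken for the light: the dark grey light (328,215), the blue look-alike (290,190), the black marker (285,237) and the dark pot (290,93). By the description I choose (328,215), and I'll check it in a close crop.

```bash
cat > h.py <<'E'
import cv2, numpy as np
from bench import sensors, vision
from scipy.spatial.transform import Rotation as R
def rays(name,px,T=None):
    m=vision.camera_model(name); K=m["K"]; px=np.atleast_2d(np.asarray(px,float))
    u=(px-[K[0,2],K[1,2]])/K[0,0]
    if name=="wrist":
        r=np.linalg.norm(u,axis=1,keepdims=True); d=np.hstack([u/np.maximum(r,1e-9)*np.sin(r),np.cos(r)]); E=T@m["hand_eye"]
    else: d=np.hstack([u,np.ones((len(u),1))]); E=np.linalg.inv(m["extrinsics"])
    return E[:3,3], d@E[:3,:3].T
def onplane(name,px,z,T=None):
    o,d=rays(name,px,T); return o+d*((z-o[2])/d[:,2:])
def tcp():
    o=sensors.get_obs(); w,x,y,z=o["eef_rot"]; T=np.eye(4); T[:3,:3]=R.from_quat([x,y,z,w]).as_matrix(); T[:3,3]=o["eef_pos"]; return T
def blobs(mask,amin=20):
    n,l,s,c=cv2.connectedComponentsWithStats(mask.astype(np.uint8)); return [(c[i],s[i,4],l==i) for i in range(1,n) if s[i,4]>=amin]
def rect(m): 
    p=np.argwhere(m)[:,::-1].astype(np.float32); return cv2.minAreaRect(p)
E
python3 - <<'E'
from h import *
im=cv2.imread("pics/top0.png"); hsv=cv2.cvtColor(im,cv2.COLOR_BGR2HSV)
H,S,V=[hsv[...,i].astype(int) for i in range(3)]
win=np.zeros(H.shape,bool); win[160:245,185:360]=1
def show(n,m,z):
    for c,a,k in blobs(m&win,12):
        r=rect(k); b=cv2.boxPoints(r); print(n,np.round(c,1),a,"size",np.round(r[1],1),"pt",np.round(onplane("top",[c],z)[0],3),"\n  corners",np.round(onplane("top",b,z)[:,:2],3).tolist())
show("yellow",(H>22)&(H<35)&(S>120)&(V>80),.06)
show("orange",(H>4)&(H<20)&(S>140)&(V>120),.07)
show("grey",(S<60)&(V<125)&(np.indices(H.shape)[1]>300),.015)
show("case",(V<60),.0685)
cv2.imwrite("pics/crop.png",cv2.resize(im[165:245,190:350],(800,400),interpolation=cv2.INTER_CUBIC))
E
```

```text
yellow [256.4 191.6] 56 size [ 2.2 26. ] pt [ 0.541 -0.069  0.06 ] 
  corners [[0.498, -0.062], [0.589, -0.068], [0.589, -0.075], [0.498, -0.069]]
orange [248.6 191. ] 123 size [12.  9.] pt [ 0.542 -0.042  0.07 ] 
  corners [[0.563, -0.027], [0.563, -0.057], [0.521, -0.056], [0.521, -0.026]]
grey [323.7 161.3] 26 size [ 3. 23.] pt [ 0.655 -0.311  0.015] 
  corners [[0.661, -0.273], [0.659, -0.355], [0.648, -0.355], [0.65, -0.273]]
grey [327.1 217.7] 355 size [11.  40.7] pt [ 0.452 -0.314  0.015] 
  corners [[0.403, -0.263], [0.526, -0.341], [0.506, -0.373], [0.383, -0.295]]
grey [339.4 213.3] 21 size [4.6 7.1] pt [ 0.467 -0.357  0.015] 
  corners [[0.473, -0.344], [0.476, -0.369], [0.46, -0.37], [0.457, -0.346]]
grey [346.3 225. ] 18 size [4.9 4.2] pt [ 0.425 -0.379  0.015] 
  corners [[0.425, -0.368], [0.435, -0.379], [0.423, -0.39], [0.412, -0.379]]
grey [301.9 238.9] 14 size [4. 2.] pt [ 0.38  -0.223  0.015] 
  corners [[0.386, -0.22], [0.386, -0.227], [0.372, -0.227], [0.372, -0.22]]
case [224.6 210.7] 158 size [56.1  3.6] pt [0.476 0.041 0.068] 
  corners [[0.477, 0.129], [0.489, 0.128], [0.476, -0.063], [0.464, -0.062]]
case [276.7 235.7] 23 size [13.1  2. ] pt [ 0.387 -0.133  0.068] 
  corners [[0.39, -0.108], [0.396, -0.109], [0.386, -0.152], [0.38, -0.151]]
case [294.7 237.8] 23 size [14.1  1.4] pt [ 0.378 -0.194  0.068] 
  corners [[0.38, -0.168], [0.385, -0.169], [0.377, -0.215], [0.372, -0.214]]
```

View pics/crop.png

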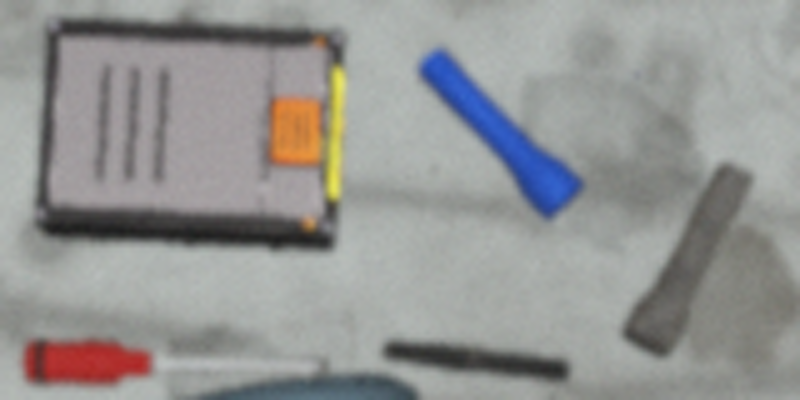

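The crop shows the dark grey light with its head at about (321,232) and its handle end at (337,199) in top pixels. The blue one at (290,190) is the decoy. The yellow strip and tab agree on a case yaw of about -0.067 and an origin near (0.547, 0.030). I'm moving above the tab.

```bash
cat >> h.py <<'E'
def go(x,y,z,phi):
    T=tcp(); t=T[:3,:3].T@(np.array([x,y,z])-T[:3,3]); p=np.arctan2(T[1,0],T[0,0])
    # also rotvec to bring the tool upright with x at phi
    Rt=np.array([[np.cos(phi),np.sin(phi),0],[np.sin(phi),-np.cos(phi),0],[0,0,-1]])
    print("shift mm",np.round(t*1000,1),"rotvec",np.round(R.from_matrix(T[:3,:3].T@Rt).as_rotvec(),3))
E
python3 -c "
from h import *
go(.542,-.042,.16,1.504)"
```

```text
shift mm [ 496.  -352.2   36.7] rotvec [-1.00e-03 -1.00e-03 -1.16e+00]
```

Emit:
carry_out:
  deltas: "60 -42 0 0 0 -0.15 1; 496 -352 37 0 0 -1.16 1; 496 -352 37 0 0 -1.16 1; 496 -352 37 0 0 -1.16 1; 496 -352 37 0 0 -1.16 1; 496 -352 37 0 0 -1.16 1; 496 -352 37 0 0 -1.16 1; 496 -352 37 0 0 -1.16 1; 496 -352 37 0 0 -1.16 1; 496 -352 37 0 0 -1.16 1; 496 -352 37 0 0 -1.16 1; 496 -352 37 0 0 -1.16 1"

```text
time_s: 1.6
eef_pos: [0.5416, -0.0428, 0.1593]
eef_rot: [-0.0, 0.73, 0.683, -0.0]
wrist_force: [0.5, -0.3, -0.4]
opening: -0.0
grasp_force: 0.0
```

```bash
python3 - <<'E'
from h import *
T=tcp(); print(np.round(T[:3,3],4), np.arctan2(T[1,0],T[0,0]))
im=vision.camera("wrist"); cv2.imwrite("pics/w1.png",im)
hsv=cv2.cvtColor(im,cv2.COLOR_BGR2HSV); H,S,V=[hsv[...,i].astype(int) for i in range(3)]
for n,m,z in (("orange",(H>4)&(H<20)&(S>140)&(V>100),.07),("yellow",(H>22)&(H<35)&(S>120)&(V>80),.06)):
    for c,a,k in blobs(m,60):
        r=rect(k); print(n,np.round(c,1),a,np.round(r[1]),np.round(onplane("wrist",[c],z,T)[0],4),np.round(onplane("wrist",cv2.boxPoints(r),z,T)[:,:2],4).tolist())
go(.542,-.042,.085,1.504)
E
```

```text
[ 0.5416 -0.0428  0.1593] 1.5045464691306238
orange [253.3 186.8] 1390 [32. 47.] [ 0.543  -0.0449  0.07  ] [[0.5227, -0.0285], [0.5657, -0.0314], [0.5643, -0.0622], [0.52, -0.0592]]
yellow [253.9 215.5] 554 [ 5. 93.] [ 0.5416 -0.0769  0.06  ] [[0.4951, -0.0714], [0.5876, -0.0776], [0.5875, -0.0829], [0.4944, -0.0767]]
shift mm [ 1.4  0.4 74.5] rotvec [-0.001  0.    -0.001]
```

View pics/w1.png

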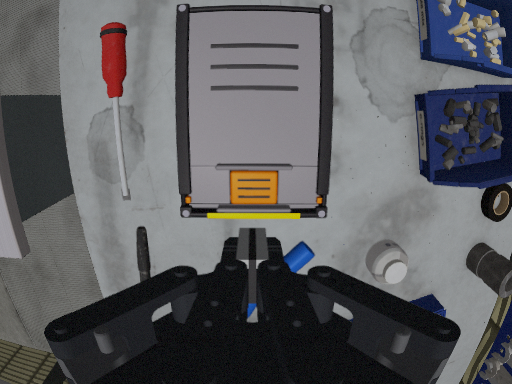

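The tab is at (253,187) in the wrist picture, which is world (0.543,-0.044), and the yaw is -0.067. Both match the top view. Next I lower onto the tab.

Emit:
carry_out:
  deltas: "-1 1 50 0 0 0 1; -1 1 80 0 0 0 1; -1 1 85 0 0 0 1; -1 1 88 0 0 0 1; -1 1 91 0 0 0 1; -1 1 94 0 0 0 1; -1 1 95 0 0 0 1; -1 1 95 0 0 0 1"

```text
time_s: 2.65
eef_pos: [0.5431, -0.0438, 0.0649]
eef_rot: [0.0, 0.73, 0.683, 0.0]
wrist_force: [-0.1, -0.3, -0.5]
opening: 0.0
grasp_force: 0.0
```

```bash
python3 - <<'E'
from h import *
o=sensors.get_obs(); print(o["wrist_force"],o["eef_pos"],o["torque"])
im=vision.camera("wrist"); cv2.imwrite("pics/w2.png",cv2.resize(im[130:330,150:360],(630,600)))
o=sensors.get_obs(); print(o["wrist_force"],o["eef_pos"])
E
```

```text
[-0.12674651 -0.30483488 -0.51745922] [ 0.54314056 -0.04378487  0.06490653] [0.04846775 0.02733181 0.02887207]
[-0.39394363  0.09638795 -0.10591577] [ 0.54316933 -0.04378783  0.06492838]
```

View pics/w2.png

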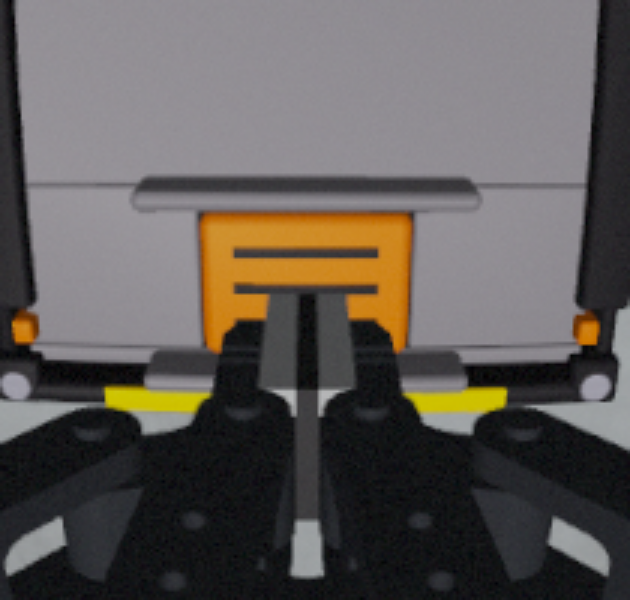

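The fingertips are centred over the tab at crop (310,290), between the ribs at rows 190 and 368. There's no contact force yet, so I'll press further in small steps.

Emit:
carry_out:
  deltas: "0 0 1 0 0 0 1; 0 0 2 0 0 0 1; 0 0 2 0 0 0 1"

```text
time_s: 3.08
eef_pos: [0.543, -0.0438, 0.0626]
eef_rot: [-0.0, 0.73, 0.683, -0.0]
wrist_force: [0.2, 0.2, -0.1]
opening: -0.003
grasp_force: 0.0
```

Emit:
carry_out:
  deltas: "0 0 1 0 0 0 1; 0 0 2 0 0 0 1; 0 0 2 0 0 0 1; 0 0 2 0 0 0 1"

```text
time_s: 3.58
eef_pos: [0.5431, -0.0438, 0.0608]
eef_rot: [-0.0, 0.73, 0.683, 0.0]
wrist_force: [0.0, -0.0, 0.4]
opening: -0.001
grasp_force: 0.0
```

```bash
python3 - <<'E'
from h import *
T=tcp();print(sensors.get_obs()["wrist_force"],T[:3,3])
im=vision.camera("wrist"); cv2.imwrite("pics/w3.png",im)
for f in ("w1","w2","w3"):
    pass
s=vision.camera("side"); cv2.imwrite("pics/s3.png",s)
m=vision.camera_model("side")
def proj(p):
    c=m["extrinsics"]@np.append(p,1); c=m["K"]@c[:3]; return c[:2]/c[2]
print("tcp px",proj(T[:3,3]),"tab px",proj([.543,-.044,.07]))
u,v=proj(T[:3,3]).astype(int)
cv2.imwrite("pics/s3c.png",cv2.resize(s[v-70:v+50,u-60:u+60],(600,600),interpolation=cv2.INTER_CUBIC))
E
```

```text
[ 0.00996582 -0.02755487  0.35793579] [ 0.54311189 -0.04383484  0.06081707]
tcp px [233.09959255 192.25101329] tab px [233.10045759 190.01376687]
```

View pics/s3c.png

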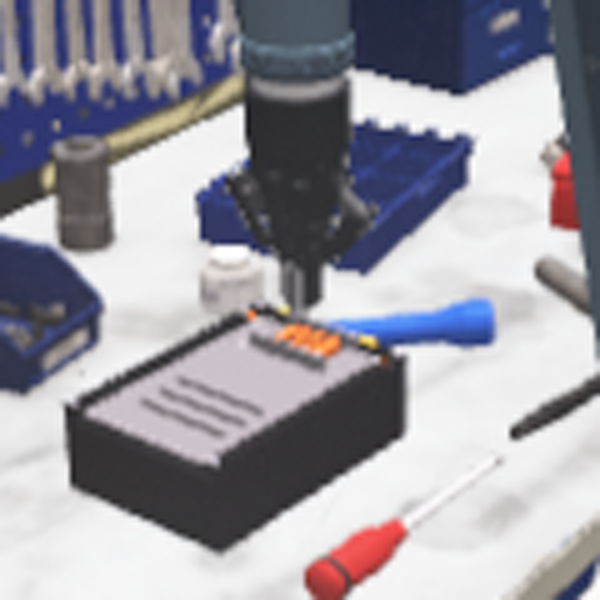

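The side crop shows the tab at (308,340) as predicted, but the fingertips at (310,305), which is about 30 mm above where the TCP reading puts them. The tip offset therefore has to be calibrated by touch, so I keep lowering with small steps.

Emit:
carry_out:
  deltas: "0 0 4 0 0 0 1; 0 0 8 0 0 0 1; 0 0 10 0 0 0 1; 0 0 12 0 0 0 1; 0 0 13 0 0 0 1"

```text
time_s: 4.3
eef_pos: [0.543, -0.0438, 0.0476]
eef_rot: [-0.0, 0.73, 0.683, -0.0]
wrist_force: [0.1, 0.1, -0.1]
opening: -0.002
grasp_force: 0.0
```

```bash
python3 - <<'E'
from h import *
T=tcp();print(sensors.get_obs()["wrist_force"],T[:3,3])
s=vision.camera("side"); u,v=233,192
cv2.imwrite("pics/s4c.png",cv2.resize(s[v-50:v+30,u-40:u+40],(600,600),interpolation=cv2.INTER_CUBIC))
w=vision.camera("wrist"); 
for n in (0,):
    hsv=cv2.cvtColor(w,cv2.COLOR_BGR2HSV); H,S,V=[hsv[...,i].astype(int) for i in range(3)]
    for c,a,k in blobs((H>4)&(H<20)&(S>140)&(V>100),60): print(c,a,cv2.boundingRect(k.astype(np.uint8)))
E
```

```text
[ 0.05054699  0.06717038 -0.14399074] [ 0.54304313 -0.04383924  0.04763317]
[251.38640974 226.29513185] 1972 (213, 210, 78, 51)
[150.28421053 250.47368421] 95 (146, 245, 10, 12)
[352.97777778 250.97777778] 90 (349, 246, 10, 11)
```

View pics/s4c.png

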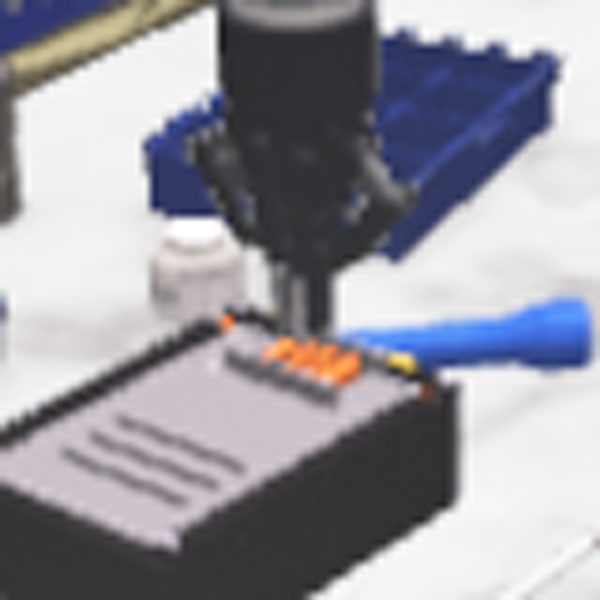

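The tip is at about (303,335) in the crop, roughly 11 mm above the tab at (312,360).

Emit:
carry_out:
  deltas: "0 0 2 0 0 0 1; 0 0 4 0 0 0 1; 0 0 6 0 0 0 1; 0 0 8 0 0 0 1; 0 0 8 0 0 0 1; 0 0 8 0 0 0 1"

```text
time_s: 5.15
eef_pos: [0.5431, -0.0438, 0.0398]
eef_rot: [0.0, 0.73, 0.683, -0.0]
wrist_force: [-0.1, 0.7, 0.3]
opening: -0.003
grasp_force: 0.0
```

Emit:
carry_out:
  deltas: "0 0 1 0 0 0 1; 0 0 2 0 0 0 1; 0 0 3 0 0 0 1; 0 0 3 0 0 0 1; 0 0 3 0 0 0 1"

```text
time_s: 5.78
eef_pos: [0.5431, -0.0438, 0.0368]
eef_rot: [-0.0, 0.73, 0.683, -0.0]
wrist_force: [-0.2, -0.3, -0.7]
opening: -0.002
grasp_force: 0.0
```

Emit:
carry_out:
  deltas: "0 0 1 0 0 0 1; 0 0 2 0 0 0 1; 0 0 3 0 0 0 1; 0 0 3 0 0 0 1; 0 0 3 0 0 0 1"

```text
time_s: 6.4
eef_pos: [0.5432, -0.0439, 0.0339]
eef_rot: [0.0, 0.73, 0.683, 0.0]
wrist_force: [-0.4, -0.4, 2.3]
opening: -0.0
grasp_force: 1.2
```

The tips touched the tab at TCP z of about 0.0345, so the fingertips stand about 35 mm behind the reported TCP. Next I press about 6 mm.

Emit:
carry_out:
  deltas: "0 0 2 0 0 0 1; 0 0 4 0 0 0 1; 0 0 5.5 0 0 0 1; 0 0 5.5 0 0 0 1; 0 0 5.5 0 0 0 1"

```text
time_s: 7.02
eef_pos: [0.5432, -0.044, 0.0284]
eef_rot: [0.0, 0.73, 0.683, 0.0]
wrist_force: [-1.9, -1.0, 4.6]
opening: 0.001
grasp_force: 2.4
```

Emit:
carry_out:
  deltas: "5 0 0 0 0 0 1; 10 0 0 0 0 0 1; 15 0 0 0 0 0 1; 20 0 0 0 0 0 1; 25 0 0 0 0 0 1; 30 0 0 0 0 0 1; 30 0 0 0 0 0 1"

```text
time_s: 7.9
eef_pos: [0.5453, -0.0131, 0.0283]
eef_rot: [-0.0, 0.73, 0.683, 0.0]
wrist_force: [-0.4, 1.1, 4.9]
opening: 0.002
grasp_force: 2.4
```

```bash
cat >> h.py <<'E'
def wtab(z=.066):
    T=tcp(); w=vision.camera("wrist"); hsv=cv2.cvtColor(w,cv2.COLOR_BGR2HSV); H,S,V=[hsv[...,i].astype(int) for i in range(3)]
    bb=max(blobs((H>4)&(H<20)&(S>140)&(V>90),60),key=lambda b:b[1]); x,y,ww,h=cv2.boundingRect(bb[2].astype(np.uint8))
    print("tcp",np.round(T[:3,3],4),"tab bbox",x,y,ww,h,"top edge pt",np.round(onplane("wrist",[[x+ww/2,y]],z,T)[0],4))
    return w
E
python3 -c "
from h import *
wtab()"
```

```text
tcp [ 0.5453 -0.0131  0.0283] tab bbox 210 223 84 46 top edge pt [ 0.5466 -0.0006  0.066 ]
```

Emit:
carry_out:
  deltas: "15 0 -1 0 0 0 1; 30 0 -1 0 0 0 1; 45 0 -1 0 0 0 1; 60 0 -1 0 0 0 1; 75 0 -1 0 0 0 1; 90 0 -1 0 0 0 1; 105 0 -1 0 0 0 1; 120 0 -1 0 0 0 1; 130 0 -1 0 0 0 1; 135 0 -1 0 0 0 1; 138 0 -1 0 0 0 1; 140 0 -1 0 0 0 1"

```text
time_s: 9.45
eef_pos: [0.5545, 0.1257, 0.0293]
eef_rot: [0.0, 0.73, 0.683, -0.0]
wrist_force: [3.2, -2.7, 5.0]
opening: 0.003
grasp_force: 2.3
```

Emit:
carry_out:
  deltas: "2 0 0 0 0 0 1; 4 0 0 0 0 0 1; 4 0 0 0 0 0 1"

```text
time_s: 9.82
eef_pos: [0.5539, 0.1297, 0.0289]
eef_rot: [-0.001, 0.73, 0.683, -0.001]
wrist_force: [-1.0, -3.5, 5.2]
opening: 0.001
grasp_force: 2.3
```

```bash
python3 -c "
from h import *
wtab(); print(sensors.get_obs()['wrist_force'])"
```

```text
tcp [0.5539 0.1297 0.0289] tab bbox 266 231 30 41 top edge pt [0.5699 0.1365 0.066 ]
[-0.57341969 -3.01438543  4.67362604]
```

Emit:
carry_out:
  deltas: "2 0 0 0 0 0 1; 4 0 0 0 0 0 1; 4 0 0 0 0 0 1"

```text
time_s: 10.25
eef_pos: [0.5542, 0.1312, 0.029]
eef_rot: [0.001, 0.73, 0.683, -0.002]
wrist_force: [-3.2, -14.3, 5.6]
opening: 0.001
grasp_force: 8.1
```

The cover is at its stop (14 N). I back off, lift and go above the light.

Emit:
carry_out:
  deltas: "-6 0 0 0 0 0 1; -6 0 -50 0 0 0 1; -6 0 -110 0 0 0 1; -6 0 -120 0 0 0 1"

```text
time_s: 10.75
eef_pos: [0.5572, 0.1286, 0.1536]
eef_rot: [0.002, 0.73, 0.683, 0.003]
wrist_force: [0.4, -0.0, -0.2]
opening: -0.001
grasp_force: 0.0
```

```bash
python3 -c "
from h import *
go(.444,-.311,.13,-.565)
T=tcp();print(T[:3,3])"
```

```text
shift mm [-446.2  -83.8   22.2] rotvec [ 0.003 -0.008  2.069]
[0.55717407 0.12858695 0.15358829]
```

Emit:
carry_out:
  deltas: "-60 -11 3 0 0 0.17 0; -446 -84 22 0 0 2.07 0; -446 -84 22 0 0 2.07 0; -446 -84 22 0 0 2.07 0; -446 -84 22 0 0 2.07 0; -446 -84 22 0 0 2.07 0; -446 -84 22 0 0 2.07 0; -446 -84 22 0 0 2.07 0; -446 -84 22 0 0 2.07 0; -446 -84 22 0 0 2.07 0; -446 -84 22 0 0 2.07 0; -446 -84 22 0 0 2.07 0"

```text
time_s: 12.25
eef_pos: [0.4404, -0.3104, 0.1257]
eef_rot: [-0.001, 0.96, -0.279, -0.001]
wrist_force: [0.1, -0.2, 0.8]
opening: 1.001
grasp_force: 0.0
```

```bash
python3 - <<'E'
from h import *
T=tcp(); print(T[:3,3],np.arctan2(T[1,0],T[0,0]))
w=vision.camera("wrist"); cv2.imwrite("pics/w5.png",w)
t=vision.camera("top"); cv2.imwrite("pics/t5.png",t)
hsv=cv2.cvtColor(t,cv2.COLOR_BGR2HSV); H,S,V=[hsv[...,i].astype(int) for i in range(3)]
for c,a,k in blobs((H>4)&(H<20)&(S>140)&(V>120),20):
    if 150<c[1]<230: print("orange top",c,a,np.round(onplane("top",[c],.066),4))
E
```

```text
[ 0.44044224 -0.3104205   0.12573933] -0.565705139121275
orange top [200.16513761 188.66972477] 109 [[0.5547 0.1244 0.066 ]]
```

View pics/w5.png

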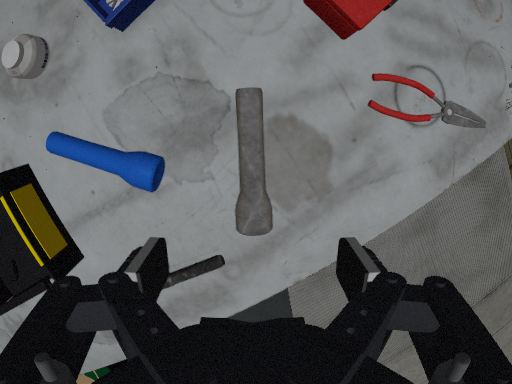

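The wrist view shows the grey light upright in the picture, with its tail at (249,88) and its lens end at (254,234). The marker at (195,270) lies to the left of the lens end.

```bash
python3 - <<'E'
from h import *
T=tcp()
# light silhouette: Canny-free column extents by darkness row by row
w=cv2.cvtColor(cv2.medianBlur(cv2.imread("pics/w5.png"),5),cv2.COLOR_BGR2GRAY).astype(int)
hw=[]
for y in range(94,232,8):
    g=np.diff(w[y,215:295][::1],n=1); g=np.convolve(g,[1,1,1],'same')
    l=np.argmin(g[:38])+215; r=np.argmax(g[38:])+253; hw.append((y,l,r))
print(hw)
a=np.array([(y,(l+r)/2) for y,l,r in hw if 18<r-l<45],float)
k=np.polyfit(a[:,0],a[:,1],1); print("axis fit",k,np.std(a[:,1]-np.polyval(k,a[:,0])))
P=lambda y,z:onplane("wrist",[[np.polyval(k,y)+.5,y]],z,T)[0]
t,l=P(88,.018),P(234,.03); b=P(185,.0155); print("tail",t,"lens",l,"len",np.linalg.norm((t-l)[:2]))
d=(P(95,.0155)-P(185,.0155))[:2]; ang=np.arctan2(d[1],d[0]); print("ang",ang)
u=d/np.linalg.norm(d)
for n,p in (("tail",t[:2]-u*84),("lens",l[:2]+u*60)): pass
print("grip from tail",t[:2]-u*.084,"from lens",l[:2]+u*.060)
E
```

```text
[(94, np.int64(234), np.int64(262)), (102, np.int64(234), np.int64(263)), (110, np.int64(235), np.int64(263)), (118, np.int64(235), np.int64(262)), (126, np.int64(235), np.int64(262)), (134, np.int64(236), np.int64(264)), (142, np.int64(236), np.int64(264)), (150, np.int64(237), np.int64(264)), (158, np.int64(237), np.int64(264)), (166, np.int64(237), np.int64(265)), (174, np.int64(238), np.int64(265)), (182, np.int64(238), np.int64(265)), (190, np.int64(239), np.int64(266)), (198, np.int64(236), np.int64(269)), (206, np.int64(234), np.int64(271)), (214, np.int64(234), np.int64(272)), (222, np.int64(234), np.int64(272)), (230, np.int64(236), np.int64(270))]
axis fit [4.03766770e-02 2.44236756e+02] 0.33825627397546937
tail [ 0.5189053 -0.356237   0.018    ] lens [ 0.39541203 -0.28489508  0.03      ] len 0.14261926539789224
ang -0.5247935726281727
grip from tail [ 0.4462094  -0.31415011] from lens [ 0.44733768 -0.31495714]
```

The measured length of 142.6 mm fits 143, and the grip point is (0.447,-0.3145) with angle -0.525. I'll descend allowing for the 35 mm tip offset.

```bash
python3 -c "
from h import *
go(.447,-.3145,-.030,-.525)"
```

```text
shift mm [  7.6  -0.2 156.3] rotvec [-0.001  0.002 -0.038]
```

Emit:
carry_out:
  deltas: "7.5 0 50 0 0 -0.04 0; 7.5 0 100 0 0 -0.04 0; 7.5 0 125 0 0 -0.04 0; 7.5 0 140 0 0 -0.04 0; 7.5 0 146 0 0 -0.04 0; 7.5 0 150 0 0 -0.04 0; 7.5 0 153 0 0 -0.04 0; 7.5 0 155 0 0 -0.04 0; 7.5 0 155 0 0 -0.04 0"

```text
time_s: 13.48
eef_pos: [0.4474, -0.3157, -0.0275]
eef_rot: [0.0, 0.966, -0.26, 0.0]
wrist_force: [-0.4, -0.9, -0.4]
opening: 0.999
grasp_force: 0.0
```

Emit:
carry_out:
  deltas: "0 1 3 0 0 0 0; 0 1 6 0 0 0 0; 0 1 6 0 0 0 0.4; 0 1 6 0 0 0 0.6; 0 1 6 0 0 0 0.8; 0 1 6 0 0 0 1; 0 1 6 0 0 0 1; 0 1 6 0 0 0 1; 0 1 6 0 0 0 1; 0 1 6 0 0 0 1"

```text
time_s: 14.72
eef_pos: [0.4469, -0.3166, -0.0336]
eef_rot: [0.0, 0.966, -0.26, 0.0]
wrist_force: [-0.3, 0.0, 3.2]
opening: 0.274
grasp_force: 58.8
```

Gripped, with an opening of about 23 mm on the handle. I lift to check it holds.

Emit:
carry_out:
  deltas: "0 0 -20 0 0 0 1; 0 0 -60 0 0 0 1; 0 0 -110 0 0 0 1; 0 0 -130 0 0 0 1; 0 0 -130 0 0 0 1"

```text
time_s: 15.35
eef_pos: [0.4476, -0.3174, 0.0977]
eef_rot: [0.001, 0.966, -0.26, 0.001]
wrist_force: [-0.5, -0.3, -2.6]
opening: 0.272
grasp_force: 59.2
```

```bash
python3 -c "
from h import *
go(.5463,.0084,.1,1.504)
print(sensors.get_obs()['wrist_force'])"
```

```text
shift mm [ -78.3 -331.3   -2.9] rotvec [ 4.00e-03 -1.00e-03 -2.03e+00]
[-0.47057007 -0.33892071 -2.5954799 ]
```

Emit:
carry_out:
  deltas: "-8 -34 -3 0 0 -0.17 1; -78 -331 -3 0 0 -2.03 1; -78 -331 -3 0 0 -2.03 1; -78 -331 -3 0 0 -2.03 1; -78 -331 -3 0 0 -2.03 1; -78 -331 -3 0 0 -2.03 1; -78 -331 -3 0 0 -2.03 1; -78 -331 -3 0 0 -2.03 1; -78 -331 -3 0 0 -2.03 1; -78 -331 -3 0 0 -2.03 1; -78 -331 -3 0 0 -2.03 1; -78 -331 -3 0 0 -2.03 1"

```text
time_s: 16.85
eef_pos: [0.5442, 0.0091, 0.0972]
eef_rot: [-0.001, 0.731, 0.682, -0.001]
wrist_force: [-0.8, 0.3, -0.8]
opening: 0.275
grasp_force: 59.3
```

```bash
python3 - <<'E'
from h import *
go(.5463,.0084,.02,1.504)
T=tcp(); w=vision.camera("wrist"); cv2.imwrite("pics/w6.png",w)
hsv=cv2.cvtColor(w,cv2.COLOR_BGR2HSV); H,S,V=[hsv[...,i].astype(int) for i in range(3)]
for c,a,k in blobs((H>22)&(H<35)&(S>120)&(V>80),60):
    r=rect(k); print(np.round(c,1),a,np.round(onplane("wrist",cv2.boxPoints(r),.06,T)[:,:2],4).tolist())
E
```

```text
shift mm [-0.6  2.5 77.2] rotvec [-0.003 -0.    -0.002]
```

View pics/w6.png

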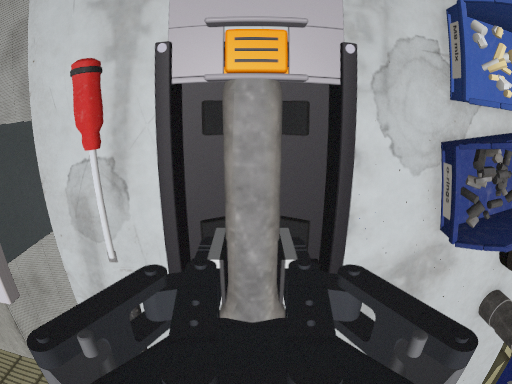

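The light hangs centred over the open case, with its tail at (252,80) just clear of the cover edge. I lower it with a 2 mm shift towards the yellow end.

Emit:
carry_out:
  deltas: "-2.5 2.5 20 0 0 0 1; -2.5 2.5 50 0 0 0 1; -2.5 2.5 80 0 0 0 1; -2.5 2.5 100 0 0 0 1; -2.5 2.5 110 0 0 0 1; -2.5 2.5 115 0 0 0 1; -2.5 2.5 119 0 0 0 1; -2.5 2.5 121 0 0 0 1; -2.5 2.5 121 0 0 0 1"

```text
time_s: 18.02
eef_pos: [0.5482, 0.0062, -0.0214]
eef_rot: [0.0, 0.73, 0.683, 0.0]
wrist_force: [-0.5, 0.6, -1.0]
opening: 0.269
grasp_force: 59.3
```

Emit:
carry_out:
  deltas: "0 -1.5 2 0 0 0 1; 0 -1.5 4 0 0 0 1; 0 -1.5 6 0 0 0 1; 0 -1.5 7 0 0 0 1; 0 -1.5 7 0 0 0 1"

```text
time_s: 18.65
eef_pos: [0.5463, 0.0063, -0.0288]
eef_rot: [-0.0, 0.73, 0.683, -0.0]
wrist_force: [0.6, -0.6, -0.4]
opening: 0.277
grasp_force: 59.3
```

Emit:
carry_out:
  deltas: "0 0 0.5 0 0 0 0.7; 0 0 0.5 0 0 0 0.6; 0 0 0.5 0 0 0 0.5; 0 0 0.5 0 0 0 0.5; 0 0 0 0 0 0 0.5; 0 0 0 0 0 0 0.5"

```text
time_s: 19.4
eef_pos: [0.5465, 0.0063, -0.0286]
eef_rot: [0.0, 0.73, 0.683, 0.0]
wrist_force: [0.0, -0.3, 0.5]
opening: 0.501
grasp_force: 0.0
```

Emit:
carry_out:
  deltas: "0 0 -10 0 0 0 0.5; 0 0 -40 0 0 0 0.5; 0 0 -100 0 0 0 0.5; 0 0 -150 0 0 0 0.5; 0 0 -160 0 0 0 1; 0 0 -160 0 0 0 1"

```text
time_s: 20.15
eef_pos: [0.5467, 0.0063, 0.132]
eef_rot: [0.001, 0.73, 0.683, 0.0]
wrist_force: [-1.1, -0.4, -1.1]
opening: 0.081
grasp_force: 0.0
```

```bash
python3 - <<'E'
from h import *
T=tcp(); print(T[:3,3])
w=vision.camera("wrist"); cv2.imwrite("pics/w7.png",w)
E
```

```text
[0.54670541 0.00627617 0.13203624]
```

View pics/w7.png

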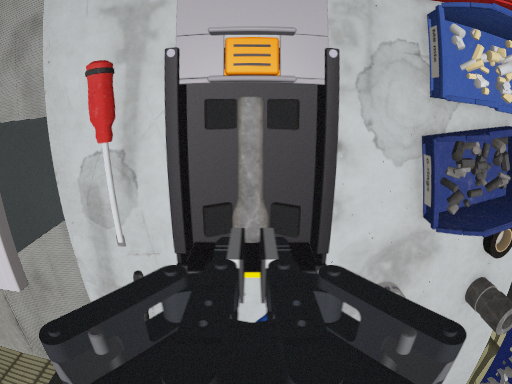

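The light lies straight in the saddle, with its tail at (250,97) between the handle pads and its head going under the fingers. Next I close the cover: tips between the ribs, just above the tab.

```bash
python3 -c "
from h import *
go(.5545,.1245,.0365,1.504)"
```

```text
shift mm [118.3   1.   94.1] rotvec [-0.001 -0.    -0.   ]
```

Emit:
carry_out:
  deltas: "60 0 0 0 0 0 1; 118 0 0 0 0 0 1; 118 0 0 0 0 0 1; 118 0 40 0 0 0 1; 118 0 75 0 0 0 1; 118 0 85 0 0 0 1; 118 0 90 0 0 0 1; 118 0 93.5 0 0 0 1; 118 0 93.5 0 0 0 1"

```text
time_s: 21.32
eef_pos: [0.555, 0.124, 0.0386]
eef_rot: [0.001, 0.73, 0.683, 0.001]
wrist_force: [0.7, -0.2, -0.3]
opening: 0.001
grasp_force: 0.0
```

Emit:
carry_out:
  deltas: "0 0 2 0 0 0 1; -6 0 2 0 0 0 1; -15 0 2 0 0 0 1; -28 0 2 0 0 0 1; -42 0 2 0 0 0 1; -56 0 2 0 0 0 1; -70 0 2 0 0 0 1; -84 0 2 0 0 0 1; -98 0 2 0 0 0 1; -110 0 2 0 0 0 1; -120 0 2 0 0 0 1; -120 0 2 0 0 0 1"

```text
time_s: 22.82
eef_pos: [0.5462, 0.0031, 0.0356]
eef_rot: [0.0, 0.731, 0.683, -0.0]
wrist_force: [-0.4, -0.6, 0.4]
opening: 0.002
grasp_force: 0.0
```

```bash
python3 -c "
from h import *
T=tcp(); w=wtab(); print(sensors.get_obs()['wrist_force'])"
```

```text
tcp [0.5462 0.0031 0.0356] tab bbox 211 202 83 53 top edge pt [0.5483 0.0244 0.066 ]
[-0.263966   -0.25579695  0.58461302]
```

The cover follows. I push the remaining 52 mm or so.

Emit:
carry_out:
  deltas: "-10 0 -1 0 0 0 1; -22 0 -1 0 0 0 1; -34 0 -1 0 0 0 1; -42 0 -1 0 0 0 1; -48 0 -1 0 0 0 1; -51 0 -1 0 0 0 1; -53 0 -1 0 0 0 1; -53 0 -1 0 0 0 1"

```text
time_s: 23.88
eef_pos: [0.5429, -0.0488, 0.037]
eef_rot: [0.0, 0.73, 0.683, -0.0]
wrist_force: [-0.2, 2.1, -1.5]
opening: 0.001
grasp_force: 0.8
```

Emit:
carry_out:
  deltas: "-1.5 0 0 0 0 0 1; -3 0 0 0 0 0 1; -3 0 0 0 0 0 1"

```text
time_s: 24.25
eef_pos: [0.5429, -0.0519, 0.0371]
eef_rot: [0.001, 0.73, 0.683, 0.0]
wrist_force: [-0.8, 0.7, -0.9]
opening: -0.001
grasp_force: 0.3
```

Emit:
carry_out:
  deltas: "-1.5 0 0 0 0 0 1; -3 0 0 0 0 0 1; -3 0 0 0 0 0 1"

```text
time_s: 24.62
eef_pos: [0.5428, -0.0528, 0.037]
eef_rot: [-0.001, 0.73, 0.683, 0.001]
wrist_force: [1.4, 8.9, 1.3]
opening: -0.002
grasp_force: 4.5
```

```bash
python3 -c "
from h import *
w=wtab(); cv2.imwrite('pics/w8.png',w); print(sensors.get_obs()['wrist_force'])"
```

```text
tcp [ 0.5428 -0.0528  0.037 ] tab bbox 209 200 85 56 top edge pt [ 0.5444 -0.031   0.066 ]
[1.90650658 8.55926232 1.97694873]
```

The cover is at its home stop (9 N). I back off, lift to the earlier viewing pose and compare.

Emit:
carry_out:
  deltas: "7 0 0 0 0 0 1; 7 0 -1 0 0 0 1; 10 -1 -40 0 0 0 1; 10 -1 -90 0 0 0 1; 10 -1 -122 0 0 0 1; 10 -1 -122 0 0 0 1; 10 -1 -122 0 0 0 1"

```text
time_s: 25.55
eef_pos: [0.5415, -0.0446, 0.1581]
eef_rot: [-0.0, 0.73, 0.683, -0.0]
wrist_force: [0.1, 0.5, 0.4]
opening: 0.001
grasp_force: 0.0
```

```bash
python3 - <<'E'
from h import *
T=tcp(); print(T[:3,3],np.arctan2(T[1,0],T[0,0]))
im=vision.camera("wrist"); cv2.imwrite("pics/w9.png",im)
t=vision.camera("top"); cv2.imwrite("pics/t9.png",t)
def ana(im,box,amin,name):
    hsv=cv2.cvtColor(im,cv2.COLOR_BGR2HSV); H,S,V=[hsv[...,i].astype(int) for i in range(3)]
    for n,m in (("orange",(H>4)&(H<20)&(S>140)&(V>100)),("yellow",(H>22)&(H<35)&(S>120)&(V>80))):
        k=np.zeros(H.shape,bool); k[box]=1
        for c,a,b in blobs(m&k,amin): print(name,n,np.round(c,1),a,np.round(sorted(rect(b)[1]),1))
a=np.s_[140:240,150:350]
ana(cv2.imread("pics/w1.png"),a,15,"w1"); ana(im,a,15,"w9")
b=np.s_[160:245,185:275]
ana(cv2.imread("pics/top0.png"),b,4,"top0"); ana(t,b,4,"top9")
A=cv2.resize(cv2.imread("pics/w1.png")[150:230,170:340],(680,300),interpolation=cv2.INTER_CUBIC);B=cv2.resize(im[150:230,170:340],(680,300),interpolation=cv2.INTER_CUBIC)
cv2.imwrite("pics/cmp.png",np.vstack([A,B]))
E
```

```text
[ 0.54147345 -0.04463163  0.15807468] 1.5035896158241355
w1 orange [253.3 186.8] 1390 [32. 47.]
w1 orange [187.6 199.5] 34 [5. 5.]
w1 orange [319.  200.3] 28 [4. 5.]
w1 yellow [253.9 215.5] 554 [ 5. 93.]
w9 orange [253.5 185.4] 1465 [33. 47.]
w9 orange [187.5 198.4] 34 [5. 5.]
w9 orange [319.1 198.4] 29 [4. 5.]
w9 yellow [254.1 214.2] 532 [ 6. 94.]
top0 orange [248.6 191. ] 123 [ 9. 12.]
top0 yellow [256.4 191.6] 56 [ 2.2 26. ]
```

View pics/cmp.png

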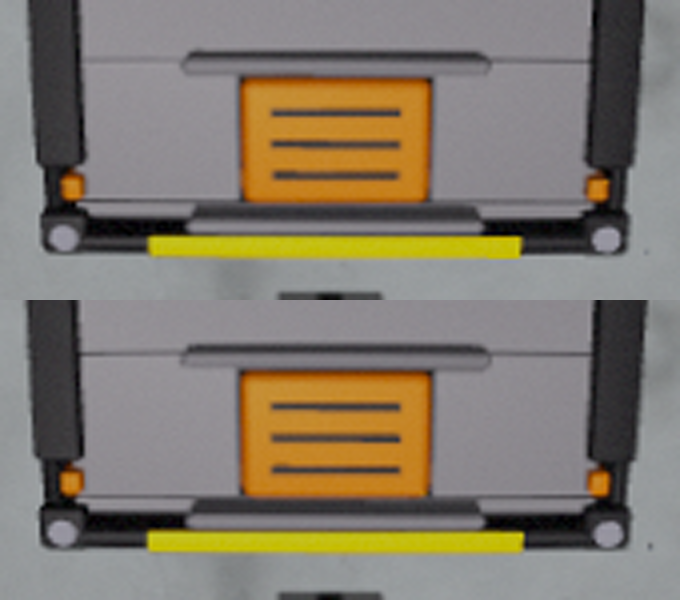

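The two crops match: tab, side teeth and yellow strip lie the same as before opening (28.8 px from tab to yellow against 28.7). The cover is shut and the tab is up, so I hand in.

```bash
python3 -c "
from bench import ctrl
print(ctrl.hand_in())"
```

```text
the job is handed in; nothing more can be done
None
```

I laid the light in the saddle with its lens at the yellow end, slid the cover shut with the tab back up, left the other things untouched, and handed the job in at about 26 s; no verdict came back.

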